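Put the press inserts back in their nests

TASK

The job on the press is finished: put each of the four steel inserts away in the nest whose rim has the shape and size of its foot, standing upright with its foot flat on the nest's floor, wholly inside the rim. Set each one down rather than dropping it, knock none over, and leave the dial gauge standing where it is.

Things in the scene. Friction and masses are not known exactly. Their poses are not given: they have to be found in the camera images.
- tool_large: The large round press insert: plain steel, loose, standing upright; round foot 64 mm in diameter, 14 mm thick, and a central upright round shank 24 mm in diameter, up to 62 mm above the underside: grip it there. About 0.45 kg (varies by a quarter). Origin: centre of the underside; z up the shank.
- tool_small: The small round press insert: plain steel, loose, standing upright; round foot 36 mm in diameter, 14 mm thick, and a central upright round shank 24 mm in diameter, up to 62 mm above the underside: grip it there. About 0.25 kg (varies by a quarter). Origin: centre of the underside; z up the shank.
- tool_square: The square press insert: plain steel, loose, standing upright; square foot 48 x 48 mm, 14 mm thick, and a central upright square shank 24 x 24 mm, flats parallel to the foot, up to 62 mm above the underside: grip it there. About 0.42 kg (varies by a quarter). Origin: centre of the underside; z up the shank.
- tool_bar: The long bar-shaped press insert: plain steel, loose, standing upright; rectangular foot 80 mm long (its x axis) and 28 mm wide (its y axis), 14 mm thick, and a central upright square shank 24 x 24 mm, flats parallel to the foot, up to 62 mm above the underside: grip it there. About 0.42 kg (varies by a quarter). Origin: centre of the underside; z up the shank.
- nest_large: The nest for the large round insert: a fixed low aluminium tray on the bench with a dark floor; its upright rim is round, 82 mm inside and 94 mm outside diameter. Floor 4 mm and rim top 10 mm above the bench, leaving 9 mm of play on each side of the insert's foot. Origin: centre of the underside, at bench height; z up.
- nest_small: The nest for the small round insert: a fixed low aluminium tray on the bench with a dark floor; its upright rim is round, 54 mm inside and 66 mm outside diameter. Floor 4 mm and rim top 10 mm above the bench, leaving 9 mm of play on each side of the insert's foot. Origin: centre of the underside, at bench height; z up.
- nest_square: The nest for the square insert: a fixed low aluminium tray on the bench with a dark floor; its upright rim is square, 66 x 66 mm inside and 78 x 78 mm outside. Floor 4 mm and rim top 10 mm above the bench, leaving 9 mm of play on each side of the insert's foot. Origin: centre of the underside, at bench height; z up; x and y along the rim's sides.
- nest_bar: The nest for the long bar-shaped insert: a fixed low aluminium tray on the bench with a dark floor; its upright rim is rectangular, 98 mm (its x axis) x 46 mm (its y axis) inside and 110 x 58 mm outside. Floor 4 mm and rim top 10 mm above the bench, leaving 9 mm of play on each side of the insert's foot. Origin: centre of the underside, at bench height; z up; x along the rim's long side.
- gauge: A delicate dial gauge on a loose little stand among the inserts and nests, not to be moved: steel base 50 x 50 x 12 mm, thin post, upright round dial 42 mm across, top at 93 mm; 0.4 kg. Origin: centre of the underside.

How it is judged:
By the outcome, as a careful person would: the job done as asked, in the order asked, and still so for the second after the job is handed in, with the robot touching nothing.
It also fails if it takes over 115 s, if anything falls off the work surface, if the arm or the gripper's body presses on something with over 40 N, if the wrist force passes 120 N, or if a joint passes its speed limit or range.

ROBOT

A 7-joint arm with a two-finger parallel gripper is mounted at the origin on the work surface. World frame = base frame: x ahead of the robot, y to its left, z up, the work surface at z = 0. Lengths are in m, angles in rad, forces in N, time in s.
With the tool pointing down it reaches from about 0.425 to 0.925 m from the base axis. Payload 6.8 kg.
Tool frame: the origin (TCP) lies midway between the tips of the shut fingers; the grasp point (between the pads) lies 19 mm behind it; z points along the fingers, y is the line along which they close (so a half turn about z gives the same grasp; the last joint's range is limited). The gripper opens to 88 mm and grips with 3 to 60 N. Pads are 20 mm wide; open, the fingers measure 115 mm over their backs; the gripper's body (75 mm by 178 mm) begins 61 mm behind the grasp point.
Start: joints at [1.132, 0.477, 0.022, 1.555, -0.011, 1.109, -0.083], TCP at [0.219, -0.638, 0.223] pointing down, gripper open.
Joint ranges: [-2.96, 2.96], [-0.34, 2.1], [-1.41, 1.46], [0.24, 2.44], [-1.37, 4.51], [0.17, 1.92], [-2.96, 2.96]. Speed limits (rad/s): [2.39, 2.39, 3.14, 3.14, 3.14, 3.14, 3.14].

INTERFACE

Orientations are given as a unit quaternion [x, y, z, w].
In Python, from bench import robot gives the robot as it stands.
- The arm moves only by the tool send_rows, never from a script. Its arguments are lists of equal length, an entry for each row: "dp": the shift along the world's x, y, z as a fraction of full scale, a list of three; "delta_rot": the turn, a rotation vector about the world's x, y, z as a fraction of full scale, a list of three; "grip": the finger opening in mm, from 0 to 87.8. In form: {"dp": [[tx, ty, tz], ...], "delta_rot": [[rx, ry, rz], ...], "grip": [grip, ...]}. A call has 1 to 12 rows; each row is the pose to reach, as a shift and turn from the pose commanded when the call began; what a row does not reach only later rows make up. Full scale, the value 1, is 120 mm for a shift and 60 degrees for a turn. A row lasts 1/10 s, in which the tool goes at most 50 mm and 8.59 degrees, less where a joint would pass 70% of its speed; a pose out of reach is approached as far as the arm can. A call with a number of a shift or a turn outside -1 to 1 is refused whole. A call with a gripper value outside its range is refused whole. The fingers move at their own pace and stop on an object; "force" is the grip in N (left out, the last holds). Time passes only in rows, so rows that repeat a pose let the fingers close. It gives the time, the measured TCP pose, the force, the opening and the grip force at its end, in the units of the state.
- robot.get_state(): the state, without advancing time (a new reading comes with each control period).
- robot.grab_frame(name): name is "scene" or "top"; returns the picture (384x512x3 uint8, red, green, blue); there is no depth.
- robot.get_calibration(name): a dict with "camera_matrix" (3x3 intrinsics, pixels), "distortion" ([k1, k2, p1, p2, k3] as OpenCV has them; the pictures are not rectified), "rvec" (rotation vector, rad) and "tvec" (3), from world to camera coordinates, as OpenCV has them. Camera axes: x right, y down, z forward; pixel columns grow to the right and rows downward; lengths in m; the calibration is good to about 2 mm. A picture is of the moment at which its call begins. get_calibration takes no time and is no camera call.
- robot.finish_job(): hands the job in; it is judged then, once.
The state is a dict: "t": time; "joint_pos": joint angles; "joint_velocities": joint speeds; "joint_torque": joint torques, N m; "eef_pos": TCP position; "tcp_rot": TCP orientation; "contact_force": force on the tool from outside, world axes, zero at the start; "torque": the same for the moment, N m; "finger_gap": finger opening in m; "gripper_force": force on a finger pad.
Only numpy, scipy, OpenCV 4.12 (cv2) and the standard library are available. Lean on these libraries where they do the work, as an engineer would, in place of code of your own. Each camera call takes 0.05 s, during which the arm holds its last target. There are 200 camera calls.

## Working session

There is one attempt and no reset: what is moved stays moved. The work goes in short steps, Python scripts to look and compute and a tool call to move; the robot and the scene stay as the last step left them, time stands still between calls to the robot, and variables do not carry over. Pictures are saved under pics/ and viewed, at most 14 in all, crops included, and the job is handed in when it is done.

Besides the shell and the picture viewer there is one more tool, called after "Emit:" by a JSON object that holds its "api" and its "payload". send_rows: Moves the arm, as the interface text tells. Its arguments: {"type":"object","properties":{"dp":{"type":"array"},"delta_rot":{"type":"array"},"grip":{"type":"array"},"force":{"type":"number"}},"required":["dp","delta_rot","grip"]}

```bash
mkdir -p pics; python3 - <<'E'
from bench import robot
import cv2
for n in("scene","top"):
    im=robot.grab_frame(n); cv2.imwrite(f"pics/{n}0.png",cv2.resize(im[...,::-1],(800,600),interpolation=cv2.INTER_CUBIC)); cv2.imwrite(f"{n}0_raw.png",im[...,::-1])
    c=robot.get_calibration(n); print(n,c)
s=robot.get_state();print(s)
E
```

```text
scene {'camera_matrix': array([[385.19899457,   0.        , 251.86247505],
       [  0.        , 385.19899457, 192.42845285],
       [  0.        ,   0.        ,   1.        ]]), 'distortion': array([-0.03747459,  0.        ,  0.        ,  0.        ,  0.        ]), 'rvec': array([ 1.02454135,  2.53025894, -0.94682815]), 'tvec': array([ 0.37797247, -0.2432484 ,  1.25961696])}
top {'camera_matrix': array([[426.53287935,   0.        , 242.23073613],
       [  0.        , 426.53287935, 193.73347379],
       [  0.        ,   0.        ,   1.        ]]), 'distortion': array([-0.01757494,  0.        ,  0.        ,  0.        ,  0.        ]), 'rvec': array([ 2.20229479, -2.21799961,  0.06539644]), 'tvec': array([-0.01217732,  0.50944031,  1.21393168])}
{'t': 0.1, 'joint_pos': array([ 1.13190034,  0.4776857 ,  0.02234289,  1.55631828, -0.01148272,
        1.10929795, -0.08312657]), 'joint_velocities': array([ 0.0013703 , -0.00338834,  0.00172489, -0.00112221, -0.00029584,
        0.00061996, -0.00090801]), 'joint_torque': array([ 4.66437588e-03, -5.84091389e+01,  1.54069673e+00, -2.73314953e+01,
       -5.41175937e-02,  1.31284737e-02,  8.28632506e-05]), 'eef_pos': array([ 0.21905126, -0.63791031,  0.22181472]), 'tcp_rot': array([ 9.86352490e-01,  1.64645498e-01, -1.93280504e-04, -7.66526007e-04]), 'contact_force': array([ 0.00941669,  1.00175965, -0.86800409]), 'torque': array([-0.03629808,  0.0233875 ,  0.00154507]), 'gripper_force': 0.0, 'finger_gap': 0.08775680494459281}
```

View pics/scene0.png

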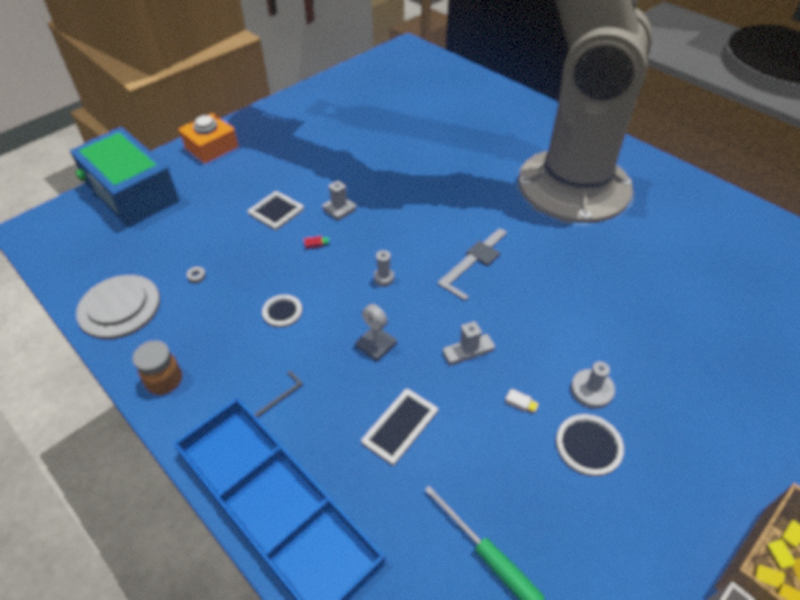

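View pics/top0.png

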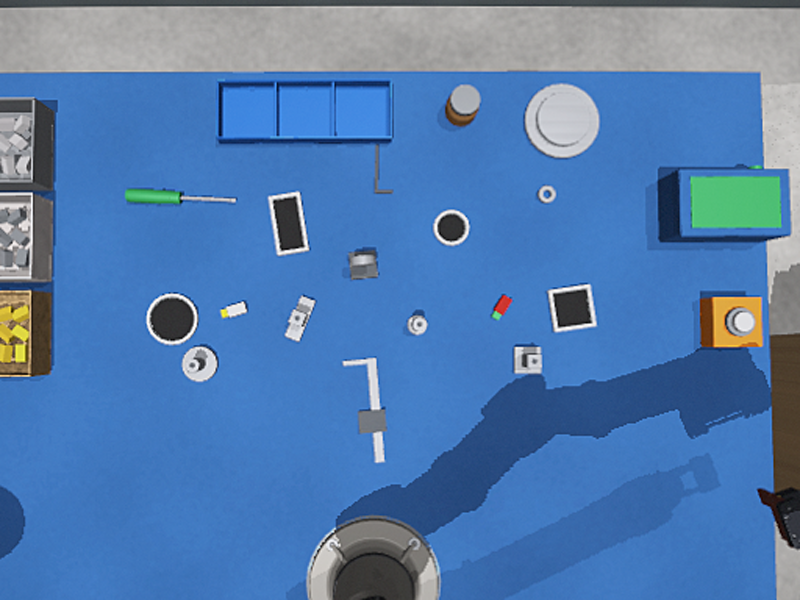

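The scene and top views show all the parts clearly. In the 800 px top view the nests are at large (172,319), small (451,227), square (572,308) and bar (288,223). The tools are at large (199,364), small (418,324), square (528,360) and bar (299,318), and the gauge is at (362,264).

```bash
cat > h.py <<'E'
import cv2, numpy as np
from scipy.spatial.transform import Rotation as R
from bench import robot
CAL={n:robot.get_calibration(n) for n in("scene","top")}
def ray(n,uv):
    c=CAL[n]; M=cv2.Rodrigues(c["rvec"])[0]
    p=cv2.undistortPoints(np.array(uv,float).reshape(-1,1,2),c["camera_matrix"],c["distortion"])[:,0]
    return -M.T@c["tvec"], np.c_[p,np.ones(len(p))]@M
def plane(n,uv,z):
    o,d=ray(n,uv); return (o+d*((z-o[2])/d[:,2])[:,None])[:,:2]
def tri(a,b):  # scene px, top px -> point, miss
    o1,d1=ray("scene",a);o2,d2=ray("top",b);d1,d2=d1[0],d2[0]
    s=np.linalg.lstsq(np.c_[d1,-d2],o2-o1,rcond=None)[0]
    p,q=o1+s[0]*d1,o2+s[1]*d2; return (p+q)/2,np.linalg.norm(p-q)
def proj(n,P):
    c=CAL[n]; return cv2.projectPoints(np.array(P,float).reshape(-1,1,3),c["rvec"],c["tvec"],c["camera_matrix"],c["distortion"])[0][:,0]
def mask(im): # BGR: not blue
    h=cv2.cvtColor(im,cv2.COLOR_BGR2HSV); return (~((h[...,0]>95)&(h[...,0]<125)&(h[...,1]>110))).astype(np.uint8)*255
def blobs(n,im):
    k=4; big=cv2.resize(im,None,fx=k,fy=k,interpolation=cv2.INTER_CUBIC)
    cs,_=cv2.findContours(mask(big),cv2.RETR_EXTERNAL,cv2.CHAIN_APPROX_NONE)
    return [(c[:,0]+.5)/k-.5 for c in cs if 600<cv2.contourArea(c)<25000]
E
python3 - <<'E'
from h import *
S={"scene":{"nl":(590,444),"ns":(282,310),"nq":(276,209),"nb":(400,426),"tl":(594,384),"ts":(383,268),"tq":(338,198),"tb":(469,343),"g":(375,333)},
"top":{"nl":(172,319),"ns":(451,227),"nq":(572,308),"nb":(288,223),"tl":(199,364),"ts":(418,324),"tq":(528,360),"tb":(299,318),"g":(362,264)}}
dark={}
for n in S:
    im=cv2.imread(n+"0_raw.png"); B=blobs(n,im); rows=[]
    for k,p in S[n].items():
        p=np.array(p)*.64; b=min(B,key=lambda c:np.linalg.norm(c.mean(0)-p))
        w=plane(n,b,.007 if k[0]=='n' else .010); r=cv2.minAreaRect((w*1000).astype(np.float32))
        print(n,k,np.round(p,1),"rect mm",np.round(r[0],1),np.round(r[1],1),round(r[2],1))
        if k[0]=='n':
            big=cv2.resize(im,None,fx=4,fy=4,interpolation=cv2.INTER_CUBIC); m=np.zeros(big.shape[:2],np.uint8)
            cv2.fillPoly(m,[np.round((b+.5)*4-.5).astype(int)],255)
            v=((big.max(2)<125)&(m>0)).astype(np.uint8); c=max(cv2.findContours(v,0,1)[0],key=cv2.contourArea)
            m=cv2.moments(c); dark[n,k]=((np.array([m["m10"],m["m01"]])/m["m00"])+.5)/4-.5
        q=np.round(p).astype(int); t=im[q[1]-26:q[1]+24,q[0]-25:q[0]+25]
        rows.append(cv2.resize(t,(200,200),interpolation=cv2.INTER_CUBIC)) if k[0] in 'tg' else 0
    S[n]["m"]=np.hstack(rows[:4])
for k in("nl","ns","nq","nb"):
    a=tri(dark["scene",k],dark["top",k]);print(k,"floor",a[0].round(4),a[1].round(4))
cv2.imwrite("pics/crops.png",np.vstack([S["scene"]["m"],S["top"]["m"]]))
E
```

```text
scene nl [377.6 284.2] rect mm [483.2 365.2] [100.   99.5] 45.5
scene ns [180.5 198.4] rect mm [ 648.9 -149.2] [74.6 72.2] 45.7
scene nq [176.6 133.8] rect mm [ 497.6 -371.4] [91.1 93.6] 7.8
scene nb [256.  272.6] rect mm [657.5 151.4] [118.6  66. ] 8.9
scene tl [380.2 245.8] rect mm [395.  315.4] [69.1 86.3] 75.5
scene ts [245.1 171.5] rect mm [454.6 -98.8] [90.  36.6] 46.1
scene tq [216.3 126.7] rect mm [ 393.2 -306.5] [120.4  65.7] 67.5
scene tb [300.2 219.5] rect mm [476.7 116.8] [68.6 87.1] 68.0
scene g [240.  213.1] rect mm [562.3   1. ] [116.   62.8] 40.9
top nl [110.1 204.2] rect mm [483.4 363.8] [95.3 95. ] 0.2
top ns [288.6 145.3] rect mm [ 649.1 -151.3] [67.1 68.2] 44.7
top nq [366.1 197.1] rect mm [ 498.3 -373.6] [82.2 83.7] 8.1
top nb [184.3 142.7] rect mm [658.2 150.7] [114.6  62. ] 8.9
top tl [127.4 233. ] rect mm [401.  312.5] [65.5 64.7] 89.6
top ts [267.5 207.4] rect mm [469.7 -85.6] [37.5 36.6] 44.5
top tq [337.9 230.4] rect mm [ 402.8 -288.7] [52.3 50.2] 89.5
top tb [191.4 203.5] rect mm [483.3 131.2] [34.8 83.3] 67.2
top g [231.7 169. ] rect mm [580.7  13. ] [51.3 50.5] 5.8
nl floor [0.4829 0.3655 0.0043] 0.0012
ns floor [ 0.649  -0.1505  0.0063] 0.0014
nq floor [ 0.4975 -0.3736  0.0062] 0.0016
nb floor [0.6583 0.151  0.005 ] 0.0001
```

View pics/crops.png

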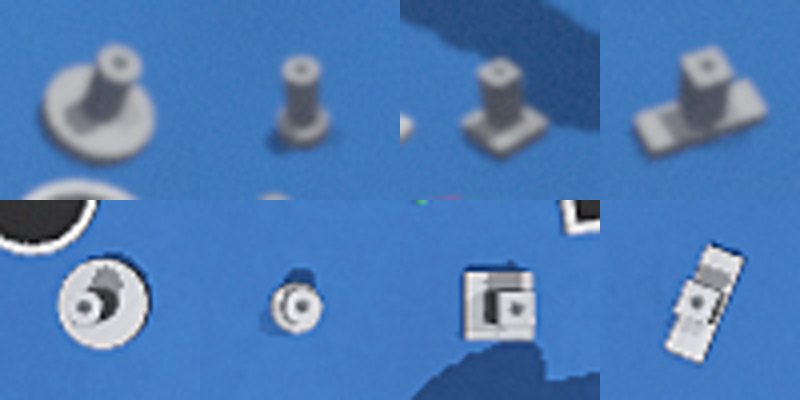

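The crops show each shank top with a dark centre hole. In the tiles, scene holes are at about (119,63), (101,67), (99,71) and (107,64), and top holes at (84,106), (102,106), (117,109) and (97,102). Next I triangulate them.

```bash
python3 - <<'E'
from h import *
P={"l":((377.6+2.6,245.8),(127.4,233.),(119,63),(84,106)),"s":((245.1,171.5),(267.5,207.4),(101,67),(102,106)),
"q":((216.3,126.7),(337.9,230.4),(99,71),(117,109)),"b":((300.2,219.5),(191.4,203.5),(107,64),(97,102))}
for k,(a,b,c,d) in P.items():
    f=lambda p,q:np.round(p)-(25,26)+(np.array(q)+.5)/4-.5
    A,B=f(a,c),f(b,d); x,m=tri(A,B); print(k,x.round(4),"miss",m.round(4),"top ray z=.062",plane("top",B,.062).round(4))
E
```

```text
l [0.4014 0.3134 0.0608] miss 0.0014 top ray z=.062 [[0.4019 0.3125]]
s [ 0.4693 -0.085   0.0622] miss 0.0019 top ray z=.062 [[ 0.4699 -0.0857]]
q [ 0.4021 -0.2882  0.0603] miss 0.0022 top ray z=.062 [[ 0.403  -0.2886]]
b [0.482  0.1295 0.0616] miss 0.0014 top ray z=.062 [[0.4825 0.1289]]
```

Emit:
{"api": "send_rows", "payload": {"dp": [[0.51,0.97,0],[0.51,0.97,0],[0.51,0.97,0],[0.51,0.97,0]], "delta_rot": [[0,0,-0.316],[0,0,-0.316],[0,0,-0.316],[0,0,-0.316]], "grip": [60,60,60,60]}}

```text
t: 0.5
eef_pos: [0.284, -0.5174, 0.2224]
tcp_rot: [1.0, 0.003, 0.0, -0.001]
contact_force: [0.0, -0.0, -0.1]
finger_gap: 0.0611
gripper_force: 0.0
```

Emit:
{"api": "send_rows", "payload": {"dp": [[0.51,0.97,-0.4],[0.51,0.97,-0.4],[0.51,0.97,-0.4],[0.51,0.97,-0.4]], "delta_rot": [[0,0,0],[0,0,0],[0,0,0],[0,0,0]], "grip": [60,60,60,60]}}

```text
t: 0.9
eef_pos: [0.3434, -0.4004, 0.1726]
tcp_rot: [1.0, 0.004, -0.001, -0.002]
contact_force: [-0.4, 1.1, -0.3]
finger_gap: 0.0599
gripper_force: 0.0
```

Emit:
{"api": "send_rows", "payload": {"dp": [[0.51,0.97,-0.4],[0.51,0.97,-0.4],[0.51,0.97,-0.4],[0.51,0.97,-0.4],[0.51,0.97,-0.4],[0.51,0.97,-0.4],[0.51,0.97,-0.4]], "delta_rot": [[0,0,0],[0,0,0],[0,0,0],[0,0,0],[0,0,0],[0,0,0],[0,0,0]], "grip": [60,60,60,60,60,60,60]}}

```text
t: 1.6
eef_pos: [0.4023, -0.2913, 0.1271]
tcp_rot: [1.0, -0.002, 0.0, 0.001]
contact_force: [-0.5, -0.3, -0.2]
finger_gap: 0.0599
gripper_force: 0.0
```

Emit:
{"api": "send_rows", "payload": {"dp": [[0,0,-0.25],[0,0,-0.5],[0,0,-0.72],[0,0,-0.86],[0,0,-0.86],[0,0,-0.86],[0,0,-0.86]], "delta_rot": [[0,0,0],[0,0,0],[0,0,0],[0,0,0],[0,0,0],[0,0,0],[0,0,0]], "grip": [60,60,60,60,60,60,60]}}

```text
t: 2.3
eef_pos: [0.4034, -0.2902, 0.0246]
tcp_rot: [1.0, -0.001, 0.001, 0.001]
contact_force: [-0.0, 0.0, 0.1]
finger_gap: 0.0601
gripper_force: 0.0
```

Close gently, then lift about 70 mm.

Emit:
{"api": "send_rows", "payload": {"dp": [[0,0,0],[0,0,0],[0,0,0],[0,0,0],[0,0,0],[0,0,0],[0,0,0],[0,0,0]], "delta_rot": [[0,0,0],[0,0,0],[0,0,0],[0,0,0],[0,0,0],[0,0,0],[0,0,0],[0,0,0]], "grip": [40,32,26,20,15,15,15,15], "force": 35}}

```text
t: 3.1
eef_pos: [0.4028, -0.2889, 0.0235]
tcp_rot: [1.0, 0.0, -0.0, -0.0]
contact_force: [-0.6, 3.2, 4.1]
finger_gap: 0.0239
gripper_force: 35.0
```

Emit:
{"api": "send_rows", "payload": {"dp": [[0,0,0.1],[0,0,0.25],[0,0,0.4],[0,0,0.5],[0,0,0.5],[0,0,0.5]], "delta_rot": [[0,0,0],[0,0,0],[0,0,0],[0,0,0],[0,0,0],[0,0,0]], "grip": [15,15,15,15,15,15]}}

```text
t: 3.7
eef_pos: [0.4026, -0.2893, 0.0834]
tcp_rot: [1.0, -0.0, 0.0, 0.0]
contact_force: [-0.8, -0.2, -3.6]
finger_gap: 0.0238
gripper_force: 35.0
```

Emit:
{"api": "send_rows", "payload": {"dp": [[0.2,-0.18,0],[0.4,-0.35,0],[0.6,-0.53,0],[0.796,-0.704,0],[0.796,-0.704,0],[0.796,-0.704,0],[0.796,-0.704,0]], "delta_rot": [[0,0,0.04],[0,0,0.08],[0,0,0.11],[0,0,0.135],[0,0,0.135],[0,0,0.135],[0,0,0.135]], "grip": [15,15,15,15,15,15,15]}}

```text
t: 4.4
eef_pos: [0.4969, -0.3726, 0.0823]
tcp_rot: [0.998, 0.071, -0.001, -0.001]
contact_force: [0.1, 0.3, -3.3]
finger_gap: 0.0238
gripper_force: 35.0
```

```bash
python3 - <<'E'
from h import *
ims=[]
for n in("scene","top"):
    im=robot.grab_frame(n)[...,::-1]; q=proj(n,[.498,-.3735,.04])[0].astype(int)
    t=im[max(q[1]-40,0):q[1]+40,max(q[0]-40,0):q[0]+40]; ims.append(cv2.resize(t,(400,400),interpolation=cv2.INTER_CUBIC))
cv2.imwrite("pics/q1.png",np.hstack(ims)); print(robot.get_state()["eef_pos"])
E
```

```text
[ 0.49732486 -0.37279523  0.08292738]
```

View pics/q1.png

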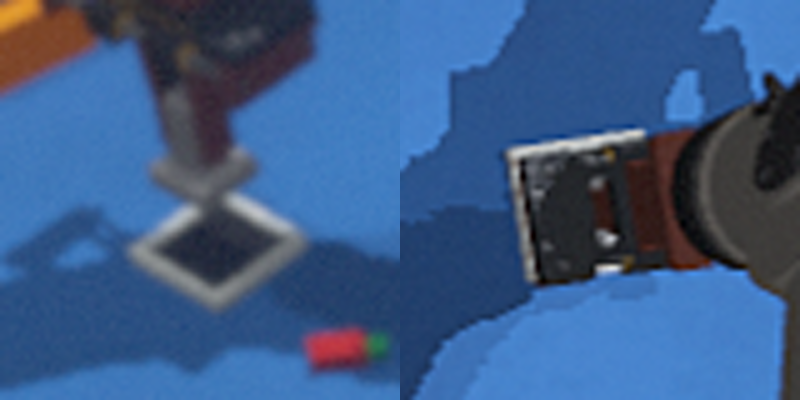

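The picture shows the square held level above its nest, parallel to the rim (scene tile foot at (203,175), nest at (215,240)). Lower it.

Emit:
{"api": "send_rows", "payload": {"dp": [[0,0,-0.1],[0,0,-0.2],[0,0,-0.3],[0,0,-0.38],[0,0,-0.43],[0,0,-0.45],[0,0,-0.46],[0,0,-0.46],[0,0,-0.46]], "delta_rot": [[0,0,0],[0,0,0],[0,0,0],[0,0,0],[0,0,0],[0,0,0],[0,0,0],[0,0,0],[0,0,0]], "grip": [15,15,15,15,15,15,15,15,15]}}

```text
t: 5.4
eef_pos: [0.4987, -0.3739, 0.0287]
tcp_rot: [0.998, 0.071, 0.0, 0.0]
contact_force: [1.0, 0.2, -2.8]
finger_gap: 0.0239
gripper_force: 35.0
```

Emit:
{"api": "send_rows", "payload": {"dp": [[0,0,-0.004],[0,0,-0.008],[0,0,-0.008],[0,0,-0.008]], "delta_rot": [[0,0,0],[0,0,0],[0,0,0],[0,0,0]], "grip": [15,15,15,15]}}

```text
t: 5.8
eef_pos: [0.4986, -0.3738, 0.0276]
tcp_rot: [0.998, 0.071, 0.0, 0.0]
contact_force: [-0.1, 0.5, -1.1]
finger_gap: 0.0237
gripper_force: 35.0
```

Emit:
{"api": "send_rows", "payload": {"dp": [[0,0,-0.005],[0,0,-0.005],[0,0,-0.005],[0,0,-0.005],[0,0,-0.005],[0,0,-0.005],[0,0,-0.005]], "delta_rot": [[0,0,0],[0,0,0],[0,0,0],[0,0,0],[0,0,0],[0,0,0],[0,0,0]], "grip": [15,15,26,30,40,50,60]}}

```text
t: 6.5
eef_pos: [0.4984, -0.3737, 0.0266]
tcp_rot: [0.998, 0.071, 0.0, 0.0]
contact_force: [0.3, 0.1, -0.0]
finger_gap: 0.0502
gripper_force: 0.0
```

Emit:
{"api": "send_rows", "payload": {"dp": [[0,0,0.1],[0,0,0.3],[0,0,0.6],[0,0,0.83],[0,0,0.83],[0,0,0.83]], "delta_rot": [[0,0,0],[0,0,0],[0,0,0],[0,0,0],[0,0,0],[0,0,0]], "grip": [60,60,60,60,60,60]}}

```text
t: 7.1
eef_pos: [0.4987, -0.3739, 0.1274]
tcp_rot: [0.998, 0.071, 0.001, 0.001]
contact_force: [-0.4, 0.1, -0.7]
finger_gap: 0.0599
gripper_force: 0.0
```

Emit:
{"api": "send_rows", "payload": {"dp": [[-0.079,0.801,0],[-0.079,0.801,0],[-0.079,0.801,0]], "delta_rot": [[0,0,0],[0,0,0],[0,0,0]], "grip": [60,60,60]}}

```text
t: 7.4
eef_pos: [0.488, -0.27, 0.1248]
tcp_rot: [0.997, 0.075, -0.002, -0.003]
contact_force: [0.1, 0.2, -1.0]
finger_gap: 0.0599
gripper_force: 0.0
```

Emit:
{"api": "send_rows", "payload": {"dp": [[-0.079,0.801,0],[-0.079,0.801,0],[-0.079,0.801,0]], "delta_rot": [[0,0,0],[0,0,0],[0,0,0]], "grip": [60,60,60]}}

```text
t: 7.7
eef_pos: [0.4783, -0.1749, 0.1252]
tcp_rot: [0.997, 0.075, -0.001, -0.002]
contact_force: [1.0, 0.1, 0.5]
finger_gap: 0.0599
gripper_force: 0.0
```

Emit:
{"api": "send_rows", "payload": {"dp": [[-0.079,0.801,0],[-0.079,0.801,0],[-0.079,0.801,0],[-0.079,0.801,0],[-0.079,0.801,0],[-0.079,0.801,0]], "delta_rot": [[0,0,0],[0,0,0],[0,0,0],[0,0,0],[0,0,0],[0,0,0]], "grip": [60,60,60,60,60,60]}}

```text
t: 8.3
eef_pos: [0.4698, -0.0871, 0.126]
tcp_rot: [0.998, 0.069, -0.0, 0.0]
contact_force: [0.3, -0.7, 0.1]
finger_gap: 0.0599
gripper_force: 0.0
```

Emit:
{"api": "send_rows", "payload": {"dp": [[0,0,-0.25],[0,0,-0.5],[0,0,-0.72],[0,0,-0.855],[0,0,-0.855],[0,0,-0.855],[0,0,-0.855]], "delta_rot": [[0,0,0],[0,0,0],[0,0,0],[0,0,0],[0,0,0],[0,0,0],[0,0,0]], "grip": [60,60,60,60,60,60,60]}}

```text
t: 9.0
eef_pos: [0.4707, -0.0859, 0.0246]
tcp_rot: [0.998, 0.07, 0.001, 0.0]
contact_force: [1.0, -0.3, 0.8]
finger_gap: 0.0597
gripper_force: 0.0
```

Emit:
{"api": "send_rows", "payload": {"dp": [[0,0,0],[0,0,0],[0,0,0],[0,0,0],[0,0,0],[0,0,0],[0,0,0],[0,0,0],[0,0,0]], "delta_rot": [[0,0,0],[0,0,0],[0,0,0],[0,0,0],[0,0,0],[0,0,0],[0,0,0],[0,0,0],[0,0,0]], "grip": [50,40,32,26,20,15,15,15,15]}}

```text
t: 9.9
eef_pos: [0.47, -0.0852, 0.0238]
tcp_rot: [0.998, 0.071, 0.0, -0.0]
contact_force: [-0.6, 1.5, 3.7]
finger_gap: 0.0236
gripper_force: 35.0
```

Emit:
{"api": "send_rows", "payload": {"dp": [[0,0,0.1],[0,0,0.25],[0,0,0.4],[0,0,0.5],[0,0,0.5],[0,0,0.5]], "delta_rot": [[0,0,0],[0,0,0],[0,0,0],[0,0,0],[0,0,0],[0,0,0]], "grip": [15,15,15,15,15,15]}}

```text
t: 10.5
eef_pos: [0.4697, -0.0854, 0.0837]
tcp_rot: [0.998, 0.071, 0.0, 0.0]
contact_force: [0.4, -0.9, -2.1]
finger_gap: 0.0236
gripper_force: 35.0
```

Emit:
{"api": "send_rows", "payload": {"dp": [[0.2,-0.08,0],[0.4,-0.16,0],[0.6,-0.22,0],[0.747,-0.2735,0]], "delta_rot": [[0,0,0],[0,0,0],[0,0,0],[0,0,0]], "grip": [15,15,15,15]}}

```text
t: 10.9
eef_pos: [0.5603, -0.1185, 0.0825]
tcp_rot: [0.998, 0.071, -0.001, -0.0]
contact_force: [0.3, -0.2, -2.3]
finger_gap: 0.0238
gripper_force: 35.0
```

Emit:
{"api": "send_rows", "payload": {"dp": [[0.2,-0.08,0],[0.4,-0.16,0],[0.6,-0.22,0],[0.747,-0.2735,0],[0.747,-0.2735,0],[0.747,-0.2735,0]], "delta_rot": [[0,0,0],[0,0,0],[0,0,0],[0,0,0],[0,0,0],[0,0,0]], "grip": [15,15,15,15,15,15]}}

```text
t: 11.5
eef_pos: [0.6479, -0.1507, 0.0821]
tcp_rot: [0.998, 0.071, -0.001, -0.0]
contact_force: [-1.0, -0.6, -2.4]
finger_gap: 0.0232
gripper_force: 35.0
```

Emit:
{"api": "send_rows", "payload": {"dp": [[0,0,-0.1],[0,0,-0.2],[0,0,-0.3],[0,0,-0.38],[0,0,-0.43],[0,0,-0.45],[0,0,-0.46],[0,0,-0.46],[0,0,-0.46]], "delta_rot": [[0,0,0],[0,0,0],[0,0,0],[0,0,0],[0,0,0],[0,0,0],[0,0,0],[0,0,0],[0,0,0]], "grip": [15,15,15,15,15,15,15,15,15]}}

```text
t: 12.4
eef_pos: [0.6496, -0.1511, 0.029]
tcp_rot: [0.998, 0.071, 0.0, 0.0]
contact_force: [0.5, -0.8, -1.9]
finger_gap: 0.0233
gripper_force: 35.0
```

Emit:
{"api": "send_rows", "payload": {"dp": [[0,0,-0.004],[0,0,-0.008],[0,0,-0.01],[0,0,-0.01]], "delta_rot": [[0,0,0],[0,0,0],[0,0,0],[0,0,0]], "grip": [15,15,15,15]}}

```text
t: 12.8
eef_pos: [0.6495, -0.151, 0.0279]
tcp_rot: [0.998, 0.071, 0.0, 0.0]
contact_force: [-1.5, 1.6, 3.1]
finger_gap: 0.0235
gripper_force: 35.0
```

Emit:
{"api": "send_rows", "payload": {"dp": [[0,0,0],[0,0,0],[0,0,0],[0,0,0],[0,0,0],[0,0,0.1],[0,0,0.3],[0,0,0.6],[0,0,0.84],[0,0,0.84],[0,0,0.84]], "delta_rot": [[0,0,0],[0,0,0],[0,0,0],[0,0,0],[0,0,0],[0,0,0],[0,0,0],[0,0,0],[0,0,0],[0,0,0],[0,0,0]], "grip": [26,30,40,50,55,55,55,55,55,55,55]}}

```text
t: 13.9
eef_pos: [0.6497, -0.1511, 0.1295]
tcp_rot: [0.998, 0.071, 0.001, 0.0]
contact_force: [0.9, 0.2, -0.5]
finger_gap: 0.055
gripper_force: 0.0
```

Emit:
{"api": "send_rows", "payload": {"dp": [[-1,0,0],[-1,0,0],[-1,0,0]], "delta_rot": [[0,0,0],[0,0,0],[0,0,0]], "grip": [55,55,55]}}

```text
t: 14.2
eef_pos: [0.5232, -0.1512, 0.1262]
tcp_rot: [0.998, 0.07, -0.003, -0.0]
contact_force: [1.3, 0.0, -0.5]
finger_gap: 0.0553
gripper_force: 0.0
```

Emit:
{"api": "send_rows", "payload": {"dp": [[-0.667,0.667,0],[-0.667,0.667,0],[-0.667,0.667,0],[-0.667,0.667,0]], "delta_rot": [[0,0,0],[0,0,0],[0,0,0],[0,0,0]], "grip": [55,55,55,55]}}

```text
t: 14.6
eef_pos: [0.4472, -0.0697, 0.1275]
tcp_rot: [0.997, 0.072, -0.001, -0.0]
contact_force: [1.2, -0.2, -0.3]
finger_gap: 0.0554
gripper_force: 0.0
```

Emit:
{"api": "send_rows", "payload": {"dp": [[0,1,0],[0,1,0],[0,1,0],[0,1,0]], "delta_rot": [[0,0,-0.25],[0,0,-0.25],[0,0,-0.25],[0,0,-0.25]], "grip": [55,55,55,55]}}

```text
t: 15.0
eef_pos: [0.4508, 0.0532, 0.1281]
tcp_rot: [0.998, -0.057, 0.001, -0.001]
contact_force: [-0.6, -0.3, 0.7]
finger_gap: 0.055
gripper_force: 0.0
```

Emit:
{"api": "send_rows", "payload": {"dp": [[0.279,0.675,0],[0.279,0.675,0],[0.279,0.675,0],[0.279,0.675,0],[0.279,0.675,0],[0.279,0.675,0]], "delta_rot": [[0,0,-0.266],[0,0,-0.266],[0,0,-0.266],[0,0,-0.266],[0,0,-0.266],[0,0,-0.266]], "grip": [55,55,55,55,55,55]}}

```text
t: 15.6
eef_pos: [0.4827, 0.128, 0.1278]
tcp_rot: [0.98, -0.199, -0.0, 0.001]
contact_force: [-0.2, -0.6, -1.1]
finger_gap: 0.0551
gripper_force: 0.0
```

Emit:
{"api": "send_rows", "payload": {"dp": [[0,0,-0.25],[0,0,-0.5],[0,0,-0.72],[0,0,-0.87],[0,0,-0.87],[0,0,-0.87],[0,0,-0.87]], "delta_rot": [[0,0,0],[0,0,0],[0,0,0],[0,0,0],[0,0,0],[0,0,0],[0,0,0]], "grip": [55,55,55,55,55,55,55]}}

```text
t: 16.3
eef_pos: [0.4835, 0.1298, 0.0248]
tcp_rot: [0.98, -0.199, 0.001, -0.0]
contact_force: [0.1, -0.4, 0.5]
finger_gap: 0.055
gripper_force: 0.0
```

Emit:
{"api": "send_rows", "payload": {"dp": [[0,0,0],[0,0,0],[0,0,0],[0,0,0],[0,0,0],[0,0,0],[0,0,0],[0,0,0],[0,0,0]], "delta_rot": [[0,0,0],[0,0,0],[0,0,0],[0,0,0],[0,0,0],[0,0,0],[0,0,0],[0,0,0],[0,0,0]], "grip": [50,40,32,26,20,15,15,15,15]}}

```text
t: 17.2
eef_pos: [0.4828, 0.1303, 0.0239]
tcp_rot: [0.98, -0.198, 0.0, -0.0]
contact_force: [-0.2, 0.0, 2.9]
finger_gap: 0.0239
gripper_force: 35.0
```

Emit:
{"api": "send_rows", "payload": {"dp": [[0,0,0.1],[0,0,0.25],[0,0,0.4],[0,0,0.5],[0,0,0.5],[0,0,0.5]], "delta_rot": [[0,0,0],[0,0,0],[0,0,0],[0,0,0],[0,0,0],[0,0,0]], "grip": [15,15,15,15,15,15]}}

```text
t: 17.8
eef_pos: [0.4823, 0.1298, 0.0835]
tcp_rot: [0.98, -0.198, -0.0, 0.0]
contact_force: [-0.2, 0.7, -4.3]
finger_gap: 0.0241
gripper_force: 35.0
```

Emit:
{"api": "send_rows", "payload": {"dp": [[0.2,0.03,0],[0.4,0.05,0],[0.6,0.07,0],[0.731,0.0875,0]], "delta_rot": [[0,0,0.07],[0,0,0.14],[0,0,0.21],[0,0,0.265]], "grip": [15,15,15,15]}}

```text
t: 18.2
eef_pos: [0.5712, 0.1402, 0.0824]
tcp_rot: [0.998, -0.06, -0.001, 0.0]
contact_force: [0.8, 0.4, -3.8]
finger_gap: 0.0237
gripper_force: 35.0
```

Emit:
{"api": "send_rows", "payload": {"dp": [[0.2,0.03,0],[0.4,0.05,0],[0.6,0.07,0],[0.731,0.0875,0],[0.731,0.0875,0],[0.731,0.0875,0],[0.731,0.0875,0]], "delta_rot": [[0,0,0.07],[0,0,0.14],[0,0,0.21],[0,0,0.265],[0,0,0.265],[0,0,0.265],[0,0,0.265]], "grip": [15,15,15,15,15,15,15]}}

```text
t: 18.9
eef_pos: [0.6565, 0.1509, 0.0827]
tcp_rot: [0.997, 0.078, -0.001, 0.0]
contact_force: [0.6, -0.1, -4.8]
finger_gap: 0.0239
gripper_force: 35.0
```

```bash
python3 - <<'E'
from h import *
im=robot.grab_frame("scene")[...,::-1]; cv2.imwrite("pics/b1.png",cv2.resize(im[90:300,120:400],(800,600),interpolation=cv2.INTER_CUBIC)); print(robot.get_state()["eef_pos"])
E
```

```text
[0.65670537 0.15095757 0.08305858]
```

View pics/b1.png

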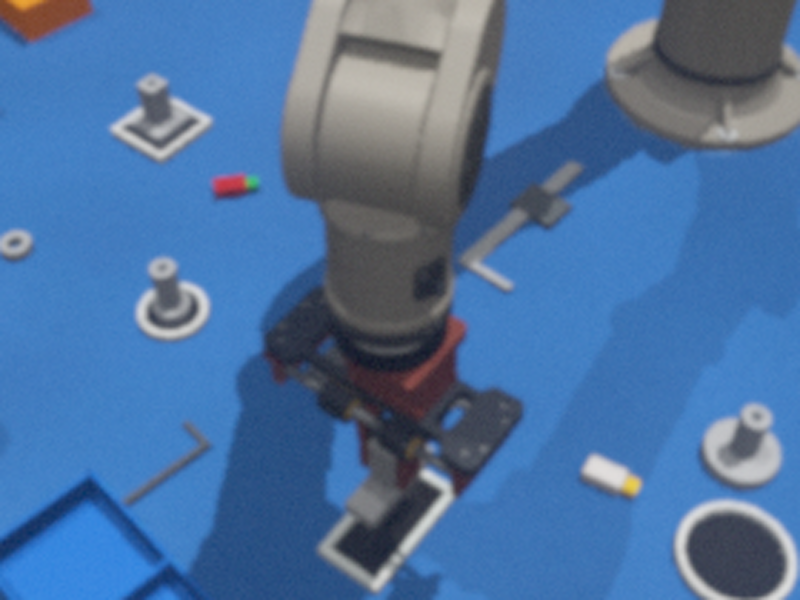

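The square (150,120) and the small round (168,300) stand inside their nests, and the bar is held level over its nest, parallel to the rim. Lower it.

Emit:
{"api": "send_rows", "payload": {"dp": [[0.01,0,-0.1],[0.01,0,-0.2],[0.01,0,-0.3],[0.01,0,-0.38],[0.01,0,-0.43],[0.01,0,-0.45],[0.01,0,-0.46],[0.01,0,-0.465],[0.01,0,-0.47],[0.01,0,-0.47],[0.01,0,-0.47]], "delta_rot": [[0,0,0],[0,0,0],[0,0,0],[0,0,0],[0,0,0],[0,0,0],[0,0,0],[0,0,0],[0,0,0],[0,0,0],[0,0,0]], "grip": [15,15,15,15,15,15,15,15,15,15,15]}}

```text
t: 20.05
eef_pos: [0.6597, 0.1512, 0.028]
tcp_rot: [0.997, 0.078, 0.0, -0.0]
contact_force: [-0.8, 0.5, -0.7]
finger_gap: 0.0242
gripper_force: 35.0
```

Emit:
{"api": "send_rows", "payload": {"dp": [[0,0,-0.004],[0,0,-0.004],[0,0,-0.004],[0,0,-0.004],[0,0,-0.004],[0,0,-0.004],[0,0,0.1],[0,0,0.3],[0,0,0.6],[0,0,0.84],[0,0,0.84],[0,0,0.84]], "delta_rot": [[0,0,0],[0,0,0],[0,0,0],[0,0,0],[0,0,0],[0,0,0],[0,0,0],[0,0,0],[0,0,0],[0,0,0],[0,0,0],[0,0,0]], "grip": [15,26,30,40,50,55,55,55,55,55,55,55]}}

```text
t: 21.25
eef_pos: [0.6598, 0.1512, 0.1295]
tcp_rot: [0.997, 0.078, 0.001, -0.0]
contact_force: [0.0, -0.5, -0.2]
finger_gap: 0.0549
gripper_force: 0.0
```

Emit:
{"api": "send_rows", "payload": {"dp": [[-0.714,0.45,0],[-0.714,0.45,0],[-0.714,0.45,0]], "delta_rot": [[0,0,0],[0,0,0],[0,0,0]], "grip": [55,55,55]}}

```text
t: 21.55
eef_pos: [0.5666, 0.2099, 0.1268]
tcp_rot: [0.997, 0.082, -0.003, -0.001]
contact_force: [-0.3, -0.0, 0.1]
finger_gap: 0.0549
gripper_force: 0.0
```

Emit:
{"api": "send_rows", "payload": {"dp": [[-0.714,0.45,0],[-0.714,0.45,0],[-0.714,0.45,0]], "delta_rot": [[0,0,0],[0,0,0],[0,0,0]], "grip": [55,55,55]}}

```text
t: 21.85
eef_pos: [0.4815, 0.2631, 0.1272]
tcp_rot: [0.997, 0.082, -0.002, -0.0]
contact_force: [-0.2, 0.4, 0.0]
finger_gap: 0.0552
gripper_force: 0.0
```

Emit:
{"api": "send_rows", "payload": {"dp": [[-0.714,0.45,0],[-0.714,0.45,0],[-0.714,0.45,0],[-0.714,0.45,0],[-0.714,0.45,0],[-0.714,0.45,0]], "delta_rot": [[0,0,0],[0,0,0],[0,0,0],[0,0,0],[0,0,0],[0,0,0]], "grip": [55,55,55,55,55,55]}}

```text
t: 22.45
eef_pos: [0.4036, 0.3118, 0.1277]
tcp_rot: [0.997, 0.077, -0.0, 0.0]
contact_force: [0.2, -0.5, 0.1]
finger_gap: 0.0548
gripper_force: 0.0
```

Emit:
{"api": "send_rows", "payload": {"dp": [[-0.01,0,-0.25],[-0.01,0,-0.5],[-0.01,0,-0.72],[-0.01,0,-0.866],[-0.01,0,-0.866],[-0.01,0,-0.866],[-0.01,0,-0.866]], "delta_rot": [[0,0,0],[0,0,0],[0,0,0],[0,0,0],[0,0,0],[0,0,0],[0,0,0]], "grip": [55,55,55,55,55,55,55]}}

```text
t: 23.15
eef_pos: [0.4021, 0.3133, 0.0252]
tcp_rot: [0.997, 0.077, 0.001, -0.0]
contact_force: [-0.4, 0.0, 0.1]
finger_gap: 0.0553
gripper_force: 0.0
```

Emit:
{"api": "send_rows", "payload": {"dp": [[0,0,0],[0,0,0],[0,0,0],[0,0,0],[0,0,0],[0,0,0],[0,0,0],[0,0,0],[0,0,0]], "delta_rot": [[0,0,0],[0,0,0],[0,0,0],[0,0,0],[0,0,0],[0,0,0],[0,0,0],[0,0,0],[0,0,0]], "grip": [50,40,32,26,20,15,15,15,15]}}

```text
t: 24.05
eef_pos: [0.4012, 0.3133, 0.0244]
tcp_rot: [0.997, 0.078, 0.0, -0.0]
contact_force: [-0.9, -0.8, 4.3]
finger_gap: 0.0234
gripper_force: 35.0
```

Emit:
{"api": "send_rows", "payload": {"dp": [[0,0,0.1],[0,0,0.25],[0,0,0.4],[0,0,0.5],[0,0,0.5],[0,0,0.5]], "delta_rot": [[0,0,0],[0,0,0],[0,0,0],[0,0,0],[0,0,0],[0,0,0]], "grip": [15,15,15,15,15,15]}}

```text
t: 24.65
eef_pos: [0.4009, 0.3127, 0.084]
tcp_rot: [0.997, 0.078, -0.0, 0.0]
contact_force: [0.8, -0.7, -4.2]
finger_gap: 0.0237
gripper_force: 35.0
```

To the nest at (0.483, 0.365): d = (0.082, 0.052), then lower.

Emit:
{"api": "send_rows", "payload": {"dp": [[0.2,0.13,0],[0.4,0.26,0],[0.6,0.38,0],[0.68,0.433,0],[0.68,0.433,0],[0.68,0.433,0],[0.68,0.433,0]], "delta_rot": [[0,0,0],[0,0,0],[0,0,0],[0,0,0],[0,0,0],[0,0,0],[0,0,0]], "grip": [15,15,15,15,15,15,15]}}

```text
t: 25.35
eef_pos: [0.4811, 0.3641, 0.0837]
tcp_rot: [0.997, 0.078, -0.001, 0.001]
contact_force: [-0.6, -0.0, -2.7]
finger_gap: 0.0237
gripper_force: 35.0
```

Emit:
{"api": "send_rows", "payload": {"dp": [[0,0,-0.1],[0,0,-0.2],[0,0,-0.3],[0,0,-0.38],[0,0,-0.43],[0,0,-0.45],[0,0,-0.46],[0,0,-0.465],[0,0,-0.47],[0,0,-0.47],[0,0,-0.47]], "delta_rot": [[0,0,0],[0,0,0],[0,0,0],[0,0,0],[0,0,0],[0,0,0],[0,0,0],[0,0,0],[0,0,0],[0,0,0],[0,0,0]], "grip": [15,15,15,15,15,15,15,15,15,15,15]}}

```text
t: 26.45
eef_pos: [0.483, 0.3653, 0.0284]
tcp_rot: [0.997, 0.078, 0.0, -0.0]
contact_force: [-1.6, -0.7, 1.5]
finger_gap: 0.0236
gripper_force: 35.0
```

Seated. Release, rise, clear the view and check.

Emit:
{"api": "send_rows", "payload": {"dp": [[0,0,0],[0,0,0],[0,0,0],[0,0,0],[0,0,0],[0,0,0.1],[0,0,0.3],[0,0,0.6],[0,0,1],[0,0,1],[0,0,1]], "delta_rot": [[0,0,0],[0,0,0],[0,0,0],[0,0,0],[0,0,0],[0,0,0],[0,0,0],[0,0,0],[0,0,0],[0,0,0],[0,0,0]], "grip": [26,30,40,50,55,55,55,55,55,55,55]}}

```text
t: 27.55
eef_pos: [0.4834, 0.3656, 0.1498]
tcp_rot: [0.997, 0.078, 0.002, -0.001]
contact_force: [-0.1, -0.1, -0.3]
finger_gap: 0.055
gripper_force: 0.0
```

Emit:
{"api": "send_rows", "payload": {"dp": [[-0.8,1,0.3],[-0.8,1,0.3],[-0.8,1,0.3],[-0.8,1,0.3],[-0.8,1,0.3],[-0.8,1,0.3]], "delta_rot": [[0,0,0],[0,0,0],[0,0,0],[0,0,0],[0,0,0],[0,0,0]], "grip": [55,55,55,55,55,55]}}

```text
t: 28.15
eef_pos: [0.3874, 0.4832, 0.1824]
tcp_rot: [0.997, 0.077, -0.0, 0.001]
contact_force: [0.2, -1.0, -0.2]
finger_gap: 0.0549
gripper_force: 0.0
```

```bash
python3 - <<'E'
from h import *
a=robot.grab_frame("scene")[...,::-1];b=robot.grab_frame("top")[...,::-1]
cv2.imwrite("pics/end_s.png",cv2.resize(a[90:315,120:420],(800,600),interpolation=cv2.INTER_CUBIC))
cv2.imwrite("pics/end_t.png",cv2.resize(b[100:260,80:400],(800,400),interpolation=cv2.INTER_CUBIC))
E
```

```text
(no output)
```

View pics/end_s.png

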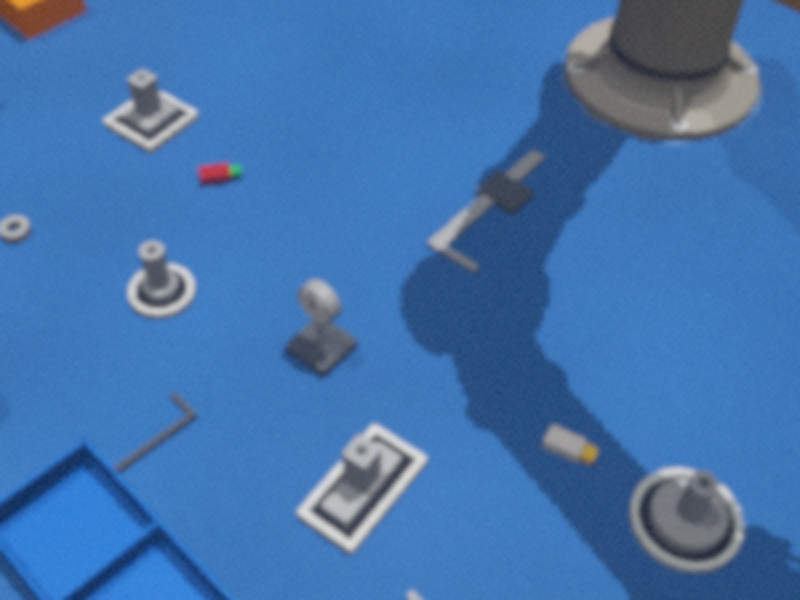

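View pics/end_t.png

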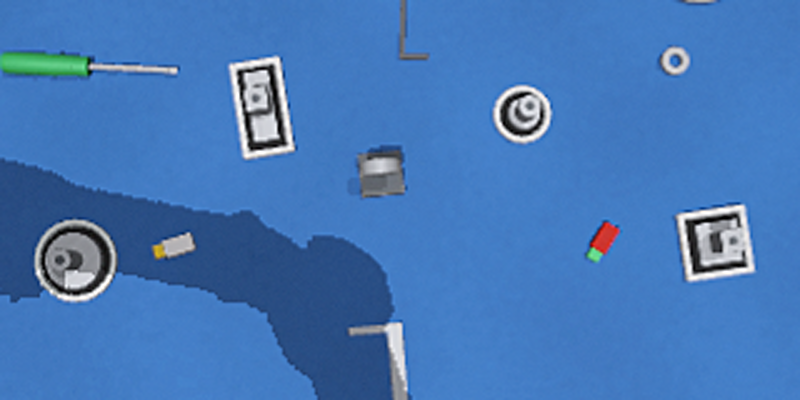

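Both views show all four inserts upright and centred inside their rims: top view large (75,260), bar (262,108), small (522,113) and square (715,243). The gauge at (380,172) is undisturbed.

```bash
python3 -c "
from bench import robot
print(robot.finish_job())"
```

```text
the job is handed in; nothing more can be done
None
```

All four inserts stand upright in their matching nests, the dial gauge stands where it was, and the job was handed in at about 28 s of the 115 s limit.

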